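# Put the pine wedge away in its tilt-out bin

### The job

Put the loose pine wedge away: tip the green-fronted bin of the plywood rack forward until it rests on its stop, drop the wedge from the black mat into it, then push the bin back until its catch clicks and it is fully shut. Leave the blue-fronted bin shut.

Things in the scene. Friction and masses are not known exactly. Their poses are not given: they have to be found in the camera images.
- wedge_bin (a joint): The green-fronted tilt-out bin (small wooden wedge glued on its front). Hinges on its bottom edge: 0 = shut, grows as its top tips forward, stop at 0.64 rad. A sprung roller catch holds it shut; 5 to 9 N at the bar free it or click it home. Let go below 0.25 rad it swings back and stays ajar on the catch, near 0.09 rad; above 0.4 rad it sinks softly to the stop and stays there.
- dowel_bin (a joint): The like bin beside it, front blue with a short dark dowel glued on: 0 = shut, rad. Not used.
- wedge_bin_bar (a point): Middle of the green bin's pull, a level steel bar 10 mm thick, clear for 80 mm between its legs, 50 mm in front of the front panel's face and 6 mm above the panel's top edge. Turns with the bin: x to the bin's back, y along the bar, z up the panel. Shut, it is 190 mm above the bench; at the stop 120 mm.
- wedge_bin_pivot (a point): Point of the pivot axis at mid-width of the green bin, fixed to the rack, 34 mm above the bench: y along the axis, z up, the bin tips to -x. Shut, the bar is 66 mm in front (-x) and 156 mm above. Plywood rack: 286 mm wide, top 186 mm above the bench, front edge 4 mm in front of the axis; loose brushes in a well at its back reach 270 mm.
- wedge_bin_in (a point): Middle of the green bin's inner floor, shut 32 mm behind and 9 mm above the pivot; turns with the bin. Inside it is 110 mm wide (y), 72 mm deep (x), its front panel reaches 150 mm above the pivot, face 16 mm in front of it, 12 mm thick. At the stop its mouth spans 4 to 93 mm in front of the pivot, panel top 152 mm above the bench. Another wedge lies inside.
- wood_wedge: The loose pine wedge, on a flat black rubber mat (3 mm thick) at the bench's left edge; 36 mm wide (its x), 90 mm long (y), tapering in height from 22 mm to a few mm along y; 28 to 56 g. Origin at the middle of its underside, z up.

How it is judged:
On the way, in this order (a step that is already met when the one before it is completed fails the run):
1. the green-fronted bin is tipped out to its stop (value of joint wedge_bin above 0.58 rad), for 0.2 s.
2. the wedge lies in the tipped bin (value of joint wedge_bin above 0.45 rad and x of wood_wedge in the frame of wedge_bin_in between -0.042 and 0.042 m and y of wood_wedge in the frame of wedge_bin_in between -0.055 and 0.055 m and z of wood_wedge in the frame of wedge_bin_in between -0.01 and 0.1 m and contact force between the fingers and wood_wedge below 0.1 N), for 0.2 s.
At the end, for the whole second after the job is handed in: The wedge lies released and at rest inside the green-fronted bin, that bin is clicked fully shut (below 0.03 rad) and the blue-fronted bin is shut too (below 0.03 rad) (value of joint each of wedge_bin, dowel_bin below 0.03 rad and x of wood_wedge in the frame of wedge_bin_in between -0.042 and 0.042 m and y of wood_wedge in the frame of wedge_bin_in between -0.055 and 0.055 m and z of wood_wedge in the frame of wedge_bin_in between -0.01 and 0.1 m and linear speed of wood_wedge below 0.03 m/s); the robot touches nothing.
It fails at once if the blue-fronted bin is tipped out past its catch (value of joint dowel_bin above 0.12 rad).
It also fails if it takes over 64 s, if anything falls off the work surface, if the arm or the gripper's body presses on something with over 40 N, if the wrist force passes 120 N, or if a joint passes its speed limit or range.

### The arm

A 6-joint arm with a two-finger parallel gripper is mounted at the origin on the work surface; the furniture and walls round the work are solid. World frame = base frame: x ahead of the robot, y to its left, z up, the work surface at z = 0. Lengths are in m, angles in rad, forces in N, time in s.
With the tool pointing down it reaches from about 0.3 to 0.775 m from the base axis. Payload 14.6 kg.
Tool frame: the origin (TCP) lies at the very end of the fingers, on their centre line; the grasp point (between the pads) lies 19 mm behind it; z points along the fingers, y is the line along which they close (so a half turn about z gives the same grasp; the last joint's range is limited). The gripper opens to 94 mm and grips with 3 to 60 N. Pads are 16 mm wide; open, the fingers measure 119 mm over their backs; the gripper's body (75 mm by 177 mm) begins 78 mm behind the grasp point.
Start: joints at [1.14, 0.3, 1.521, -0, 1.321, -0.067], TCP at [0.196, 0.514, 0.205] pointing down, gripper open.
Joint ranges: [-3.03, 3.03], [-0.79, 2.21], [0.23, 2.52], [-1.04, 4.18], [0, 3.07], [-2.55, 2.55]. Speed limits (rad/s): [2.22, 2.22, 2.57, 3.14, 3.14, 3.14].

### API

Orientations are given as [roll, pitch, yaw] about the fixed x, y, z axes, in that order (R = Rz(yaw) Ry(pitch) Rx(roll)).
In Python, from station import ctrl, cams gives the robot as it stands. The module is installed in compiled form; this text tells all that it offers.
- The arm moves only by the tool arm_command, never from a script. Its argument "plan" is a list that holds one entry, the list of rows, each a list of 7 numbers: the shift along the tool's x, y, z in normalised numbers (1 is 1 m), then the turn, a rotation vector about the tool's x, y, z in a scale on which 1.0 is 180 degrees, then the closure, from -1 (fully open) to 1 (shut). A call has 1 to 12 rows; each row is the pose to reach, as a shift and turn from the pose commanded when the call began, along the tool's axes at that moment; what a row does not reach only later rows make up. A row lasts 1/10 s, in which the tool goes at most 50 mm and 8.59 degrees, less where a joint would pass 70% of its speed; a pose out of reach is approached as far as the arm can. No shift or turn number may pass 1 either way. A call with a gripper value outside its range is refused whole. The fingers move at their own pace and stop on an object; "squeeze" is the grip in N (left out, the last holds). Time passes only in rows, so rows that repeat a pose let the fingers close. It gives the time, the measured TCP pose, the force, the opening and the grip force at its end, in the units of the state.
- ctrl.get_obs(): the state, without advancing time (a new reading comes with each control period).
- cams.camera(name): name is "side" or "top" or "wrist"; returns (picture, depth): 400x640x3 uint8, blue, green, red; 400x640 float32, m along the optical axis (not along the pixel's ray), 0 where there is no reading.
- cams.camera_info(name): a dict with "fx", "fy", "cx", "cy" (pixels), "world_to_cam" (4x4, takes a point from world to camera coordinates). Camera axes: x right, y down, z forward; pixel columns grow to the right and rows downward; lengths in m; the calibration is good to about 2 mm. A picture is of the moment at which its call begins: read the wrist's pose just before it. camera_info takes no time and is no camera call; for the wrist camera it gives the pose at the moment of the call.
- ctrl.hand_in(): hands the job in; it is judged then, once.
The state is a dict: "time_s": time; "qpos": joint angles; "joint_vel": joint speeds; "tau": joint torques, N m; "ee_pos": TCP position; "eef_rot": TCP orientation; "force": force on the tool from outside, world axes, zero at the start; "moment": the same for the moment, N m; "grip_width": finger opening in m; "grip_force": force on a finger pad.
Only numpy, scipy, OpenCV 4.12 (cv2) and the standard library are available. Lean on these libraries where they do the work, as an engineer would, in place of code of your own. Each camera call takes 0.05 s, during which the arm holds its last target. There are 200 camera calls.

## Working session

There is one attempt and no reset: what is moved stays moved. The work goes in short steps, Python scripts to look and compute and a tool call to move; the robot and the scene stay as the last step left them, time stands still between calls to the robot, and variables do not carry over. Pictures are saved under pics/ and viewed, at most 10 in all, crops included, and the job is handed in when it is done.

Besides the shell and the picture viewer there is one more tool, called after "Call:" as name([rows], argument=value, ...), one row to a line, values as JSON. arm_command: Moves the arm, as the interface text tells. Its arguments: {"type":"object","properties":{"plan":{"type":"array"},"squeeze":{"type":"number"}},"required":["plan"]}

```bash
mkdir -p pics; cat > h.py <<'E'
import numpy as np, cv2
from station import ctrl, cams
def grab(n):
    i=cams.camera_info(n); p,d=cams.camera(n); return p,d,i
def pts(d,i):
    v,u=np.mgrid[0:400,0:640]
    c=np.stack([(u-i['cx'])/i['fx']*d,(v-i['cy'])/i['fy']*d,d,np.ones_like(d)],-1)
    return (c@np.linalg.inv(i['world_to_cam']).T)[...,:3]
E
python3 - <<'E'
from h import *
for n in ['top','side']:
    p,d,i=grab(n); np.savez(f'{n}.npz',p=p,d=d,w=i['world_to_cam'],k=[i['fx'],i['fy'],i['cx'],i['cy']]); cv2.imwrite(f'pics/{n}1.png',p)
    print(n,np.linalg.inv(i['world_to_cam']).round(3).tolist(),i['fx'],(d>0).mean())
print(ctrl.get_obs())
E
```

```text
top [[-0.446, -0.851, 0.276, 0.01], [-0.895, 0.422, -0.143, 0.186], [0.005, -0.311, -0.95, 1.579], [0.0, 0.0, 0.0, 1.0]] 500.82220629359443 0.9349140625
side [[0.312, 0.544, -0.779, 1.116], [0.95, -0.174, 0.259, -0.254], [0.005, -0.821, -0.571, 0.631], [0.0, 0.0, 0.0, 1.0]] 398.3030745538227 0.97912109375
{'time_s': 0.1, 'qpos': array([ 1.14045032e+00,  3.00433036e-01,  1.52149277e+00,  1.56098982e-05,
        1.32066791e+00, -6.66149944e-02]), 'joint_vel': array([-0.00205458, -0.00293051, -0.00130254, -0.00169731, -0.00097628,
        0.00125345]), 'tau': array([ 1.64996716e-03, -5.32634032e+01, -3.53286660e+01,  7.09603890e-02,
        2.35273369e-02, -1.50325627e-05]), 'ee_pos': array([0.19558609, 0.51381709, 0.20494456]), 'eef_rot': array([-3.14059481e+00, -8.17234883e-05,  2.77785772e+00]), 'force': array([0.16412235, 0.04928496, 0.5169905 ]), 'moment': array([-0.06318613,  0.02372895,  0.03540099]), 'grip_force': 0.0, 'grip_width': 0.0938708702126702}
```

View pics/top1.png

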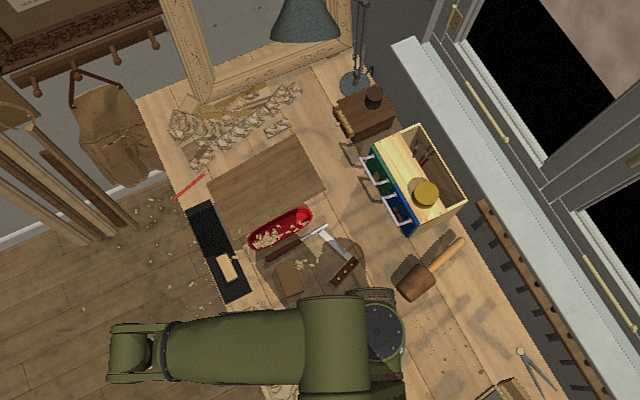

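View pics/side1.png

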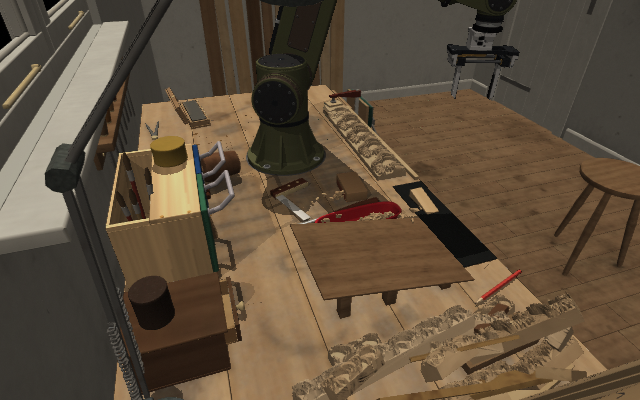

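Top view: wedge at about (228,267) on the black mat; rack at (420,180), with the green front near (375,165) and the blue front near (400,205), both facing left in the image. Side view: fronts at (208,215), pulls near (218,190) and (213,160). Next I measure these and zoom in on the pulls.

```bash
python3 - <<'E'
from h import *
ims=[]
for n in ['top','side']:
    z=np.load(n+'.npz'); k=z['k']; i=dict(fx=k[0],fy=k[1],cx=k[2],cy=k[3],world_to_cam=z['w']); P=pts(z['d'],i); p=z['p']
    hsv=cv2.cvtColor(p,cv2.COLOR_BGR2HSV).astype(int); H,S,V=hsv[...,0],hsv[...,1],hsv[...,2]
    r=(slice(100,250),slice(320,480)) if n=='top' else (slice(110,290),slice(100,280))
    ims.append(cv2.resize(p[r],(400,400),interpolation=cv2.INTER_CUBIC))
    m0=np.zeros(H.shape,bool); m0[r]=1
    for nm,m in [('green',(H>65)&(H<95)&(S>120)&m0),('blue',(H>98)&(H<118)&(S>130)&m0),('bar',(S<60)&(V>90)&m0)]:
        q=P[m&(z['d']>0)]; print(n,nm,len(q))
        if len(q):print(np.percentile(q,[3,50,97],axis=0).round(3).tolist())
    if n=='side':
        pass
    # wedge
    m1=np.zeros(H.shape,bool); m1[(slice(240,300),slice(205,250)) if n=='top' else (slice(180,225),slice(405,445))]=1
    m=((V>110)&(S>40)&(H<30)&m1).astype('uint8'); nc,l,st,c=cv2.connectedComponentsWithStats(m); j=1+st[1:,4].argmax(); m=l==j
    q=P[m]; print('wedge',len(q),np.percentile(q,[3,50,97],axis=0).round(3).tolist(),q.mean(0).round(4))
    w,v=np.linalg.eigh(np.cov(q[:,:2].T)); a=v[:,1]; t=(q[:,:2]-q[:,:2].mean(0))@a; print('axis',a.round(3),t.min(),t.max(), 'zslope',np.polyfit(t,q[:,2],1))
cv2.imwrite('pics/crop.png',np.hstack(ims))
E
```

```text
top green 341
[[0.352, -0.277, 0.05], [0.412, -0.266, 0.154], [0.48, -0.263, 0.187]]
top blue 590
[[0.21, -0.276, 0.05], [0.272, -0.265, 0.152], [0.34, -0.263, 0.188]]
top bar 2976
[[0.235, -0.519, 0.007], [0.366, -0.444, 0.338], [0.466, -0.048, 0.344]]
wedge 365 [[0.317, 0.195, -0.007], [0.386, 0.228, 0.001], [0.424, 0.245, 0.015]] [0.3788 0.2256 0.0102]
axis [-0.997  0.073] -0.05637343077031552 0.3648882784771036 zslope [1.85148736 0.01018885]
side green 14
[[0.401, -0.276, 0.051], [0.486, -0.272, 0.122], [0.488, -0.268, 0.181]]
side blue 147
[[0.218, -0.276, 0.183], [0.291, -0.271, 0.185], [0.344, -0.265, 0.186]]
side bar 507
[[-0.321, -0.415, 0.006], [0.372, -0.224, 0.185], [0.466, -0.085, 0.197]]
wedge 320 [[0.34, 0.267, 0.007], [0.383, 0.284, 0.016], [0.422, 0.301, 0.026]] [0.3822 0.2842 0.0164]
axis [-0.999 -0.048] -0.046001502861408194 0.04498577464297027 zslope [0.21129386 0.01637616]
```

View pics/crop.png

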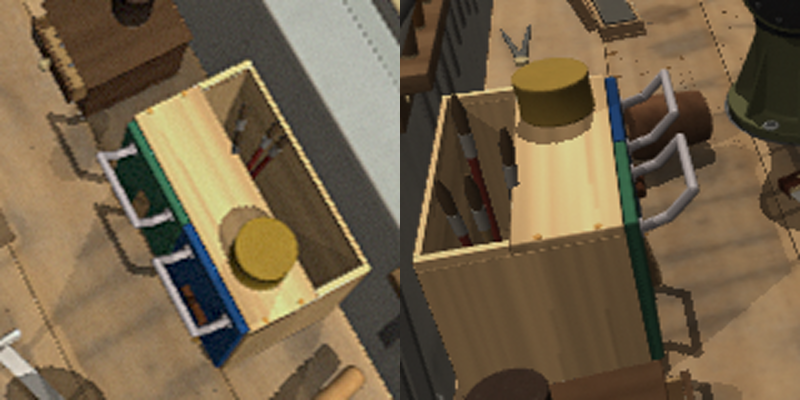

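Crop: each bin has a pale U-shaped pull, and the green one is the farther along x (left at (130,190), right at (680,190)). The fronts face +y. The two wedge measurements disagree, so I check those and refine the bar and rack yaw.

```bash
python3 - <<'E'
from h import *
for n in ['top','side']:
    z=np.load(n+'.npz'); k=z['k']; i=dict(fx=k[0],fy=k[1],cx=k[2],cy=k[3],world_to_cam=z['w']); P=pts(z['d'],i); p=z['p']
    for q in [(.382,.284,.016),(.386,.228,.001),(.416,-.214,.19)]:
        c=z['w']@np.r_[q,1]; print(n,q,(c[:2]/c[2]*k[:2]+k[2:]).round(1))
    hsv=cv2.cvtColor(p,cv2.COLOR_BGR2HSV).astype(int); H,S,V=hsv[...,0],hsv[...,1],hsv[...,2]
    # bars
    m=(P[...,2]>.17)&(P[...,2]<.21)&(P[...,1]>-.225)&(P[...,1]<-.19)&(P[...,0]>.2)&(P[...,0]<.5)
    for lo,hi in[(.2,.345),(.345,.5)]:
        q=P[m&(P[...,0]>lo)&(P[...,0]<hi)]; print('bar',len(q),q.min(0).round(3),q.max(0).round(3),np.median(q,0).round(4), np.polyfit(q[:,0],q[:,1],1).round(3) if len(q)>5 else '')
    for nm,mm in[('g',(H>65)&(H<95)&(S>100)),('b',(H>98)&(H<118)&(S>100))]:
        q=P[mm&(P[...,2]>.06)&(P[...,2]<.17)&(P[...,1]>-.29)&(P[...,1]<-.25)]
        if len(q)>20: print(nm,len(q),q[:,0].min(),q[:,0].max(),np.median(q,0).round(4),np.polyfit(q[:,0],q[:,1],1).round(3))
    # top panel plywood
    q=P[(abs(P[...,2]-.186)<.006)&(P[...,1]<-.27)&(P[...,1]>-.5)&(P[...,0]>.15)&(P[...,0]<.55)]; print('racktop',np.percentile(q,[1,50,99],axis=0).round(3).tolist())
    m=(P[...,2]>.007)&(P[...,2]<.04)&(abs(P[...,0]-.38)<.1)&(abs(P[...,1]-.27)<.06)&(V>90)&(S>40)
    nc,l,st,c=cv2.connectedComponentsWithStats(m.astype('uint8')); j=1+st[1:,4].argmax(); print('wedge',st[j],c[j]); q=P[l==j]
    r=cv2.minAreaRect((q[:,:2]*1000).astype('float32')); print(r, q[:,2].max(), np.polyfit(q[:,0],q[:,2],1))
E
```

```text
top (0.382, 0.284, 0.016) [226.  266.4]
top (0.386, 0.228, 0.001) [242.3 258.4]
top (0.416, -0.214, 0.19) [366.3 171.6]
bar 126 [ 0.229 -0.225  0.181] [ 0.328 -0.209  0.201] [ 0.2779 -0.2136  0.193 ] [-0.006 -0.213]
bar 117 [ 0.368 -0.224  0.185] [ 0.466 -0.209  0.203] [ 0.4162 -0.2141  0.1933] [ 0.003 -0.216]
g 236 0.34708650828862714 0.481582949873721 [ 0.4125 -0.2652  0.1216] [-0.002 -0.264]
b 328 0.20916525333103367 0.34423387436627184 [ 0.2727 -0.2648  0.1228] [ 0.006 -0.266]
racktop [[0.205, -0.438, 0.18], [0.366, -0.322, 0.186], [0.489, -0.271, 0.192]]
wedge [216 255  22  27 281] [226.89323843 268.4911032 ]
((379.78271484375, 284.2644348144531), (88.78112030029297, 34.84538269042969), 2.1765942573547363) 0.029052880830131134 [-0.15373975  0.07422131]
side (0.382, 0.284, 0.016) [423.8 200.1]
side (0.386, 0.228, 0.001) [405.1 209.3]
side (0.416, -0.214, 0.19) [229.2 183. ]
bar 131 [ 0.23  -0.225  0.179] [ 0.33  -0.21   0.198] [ 0.2912 -0.2165  0.1942] [ 0.    -0.217]
bar 178 [ 0.372 -0.225  0.18 ] [ 0.468 -0.21   0.198] [ 0.4301 -0.2167  0.1945] [ 0.    -0.217]
g 246 0.3520440627377347 0.48850758429560914 [ 0.4859 -0.2713  0.1212] [-0.072 -0.237]
racktop [[0.19, -0.499, 0.181], [0.406, -0.332, 0.187], [0.526, -0.271, 0.191]]
wedge [410 187  28  27 329] [423.75379939 199.85410334]
((381.82135009765625, 284.8808288574219), (92.02860260009766, 39.53959655761719), 1.238600730895996) 0.02714161738718568 [-0.2085731   0.09608363]
```

Measured: the bar centre is (0.418, -0.215, 0.190), lying along world x, and the rack yaw is about 0. The wedge centre is (0.381, 0.285), long axis along x, thick end at low x. The sizes match the description. I'll keep tool yaw at π throughout and go to the bar first.

Careful with the scale: shifts go in shares of 1 m and turns go in shares of 180 degrees. That gives: -441 mm / 1000 = -0.441, -343 mm / 1000 = -0.343, -0.364 rad / 3.1416 = -0.1159.

Call:
arm_command([
  [[-0.343, -0.441, -0.055, 0, 0, -0.1159, 0.1], [-0.343, -0.441, -0.055, 0, 0, -0.1159, 0.1], [-0.343, -0.441, -0.055, 0, 0, -0.1159, 0.1], [-0.343, -0.441, -0.055, 0, 0, -0.1159, 0.1], [-0.343, -0.441, -0.055, 0, 0, -0.1159, 0.1], [-0.343, -0.441, -0.055, 0, 0, -0.1159, 0.1], [-0.343, -0.441, -0.055, 0, 0, -0.1159, 0.1], [-0.343, -0.441, -0.055, 0, 0, -0.1159, 0.1], [-0.343, -0.441, -0.055, 0, 0, -0.1159, 0.1], [-0.343, -0.441, -0.055, 0, 0, -0.1159, 0.1], [-0.343, -0.441, -0.055, 0, 0, -0.1159, 0.1], [-0.343, -0.441, -0.055, 0, 0, -0.1159, 0.1]],
])

```text
time_s: 1.3
ee_pos: [0.3598, -0.0239, 0.2607]
eef_rot: [-3.141, 0.0, 3.137]
force: [-0.3, 1.1, 0.3]
grip_width: 0.0423
grip_force: 0.0
```

Converted, -191 mm / 1000 = -0.191, -58 mm / 1000 = -0.058.

Call:
arm_command([
  [[-0.058, -0.191, 0.02, 0, 0, 0, 0.1], [-0.058, -0.191, 0.02, 0, 0, 0, 0.1], [-0.058, -0.191, 0.02, 0, 0, 0, 0.1], [-0.058, -0.191, 0.02, 0, 0, 0, 0.1], [-0.058, -0.191, 0.02, 0, 0, 0, 0.1], [-0.058, -0.191, 0.02, 0, 0, 0, 0.1], [-0.058, -0.191, 0.02, 0, 0, 0, 0.1]],
])

```text
time_s: 2.0
ee_pos: [0.4172, -0.2104, 0.2405]
eef_rot: [3.141, -0.0, -3.141]
force: [-0.4, -0.7, -0.3]
grip_width: 0.0422
grip_force: 0.0
```

```bash
python3 - <<'E'
from h import *
p,d,i=grab('wrist'); P=pts(d,i); cv2.imwrite('pics/w1.png',p)
m=(P[...,2]>.183)&(P[...,2]<.21)&(P[...,1]>-.235)&(P[...,1]<-.19)&(P[...,0]>.34)&(P[...,0]<.5)
q=P[m]; print(len(q), *(np.percentile(q,[1,50,99],axis=0).round(4).tolist() if len(q) else ''))
o=ctrl.get_obs(); print(o['ee_pos'],o['grip_width'])
E
```

```text
1554 [0.3687, -0.2291, 0.1836] [0.4123, -0.2162, 0.1947] [0.4653, -0.211, 0.1967]
[ 0.41729873 -0.21019217  0.24078743] 0.041900940119654555
```

View pics/w1.png

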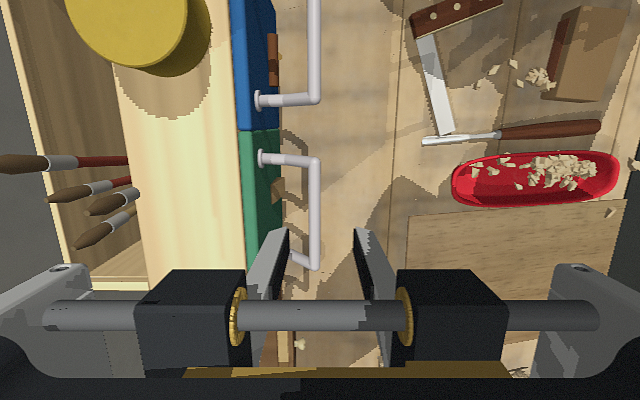

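The wrist view shows the green bar (column 315) between the fingers (columns 270 to 370), at y = -0.216. I go down and cage it loosely.

Converted, 66 mm / 1000 = 0.066, 30 mm / 1000 = 0.03.

Call:
arm_command([
  [[-0.001, -0.006, 0.03, 0, 0, 0, 0.1], [-0.001, -0.006, 0.066, 0, 0, 0, 0.1], [-0.001, -0.006, 0.066, 0, 0, 0, 0.6], [-0.001, -0.006, 0.066, 0, 0, 0, 0.66], [-0.001, -0.006, 0.066, 0, 0, 0, 0.66], [-0.001, -0.006, 0.066, 0, 0, 0, 0.66]],
])

```text
time_s: 2.65
ee_pos: [0.419, -0.2173, 0.1761]
eef_rot: [-3.14, 0.002, -3.141]
force: [0.1, 0.2, 0.3]
grip_width: 0.017
grip_force: 0.0
```

Converted, 65 mm / 1000 = 0.065, 56 mm / 1000 = 0.056.

Call:
arm_command([
  [[0, 0.006, 0.001, 0, 0, 0, 0.66], [0, 0.012, 0.004, 0, 0, 0, 0.66], [0, 0.02, 0.008, 0, 0, 0, 0.66], [0, 0.027, 0.012, 0, 0, 0, 0.66], [0, 0.037, 0.019, 0, 0, 0, 0.66], [0, 0.047, 0.027, 0, 0, 0, 0.66], [0, 0.056, 0.035, 0, 0, 0, 0.66], [0, 0.065, 0.044, 0, 0, 0, 0.66]],
])

```text
time_s: 3.45
ee_pos: [0.4183, -0.1513, 0.1297]
eef_rot: [3.142, -0.0, -3.141]
force: [0.8, -2.6, -1.2]
grip_width: 0.0156
grip_force: 1.0
```

Call:
arm_command([
  [[0, 0.005, 0.006, 0, 0, 0, 0.66], [0, 0.01, 0.013, 0, 0, 0, 0.66], [0, 0.014, 0.019, 0, 0, 0, 0.66], [0, 0.017, 0.024, 0, 0, 0, 0.66], [0, 0.019, 0.026, 0, 0, 0, 0.66], [0, 0.019, 0.026, 0, 0, 0, 0.66], [0, 0.019, 0.026, 0, 0, 0, 0.66], [0, 0.019, 0.026, 0, 0, 0, 0.2], [0, 0.019, 0.026, 0, 0, 0, 0.2], [0, 0.019, 0.026, 0, 0, 0, 0.1]],
])

```text
time_s: 4.45
ee_pos: [0.4184, -0.1333, 0.1046]
eef_rot: [-3.142, 0.0, -3.142]
force: [0.7, -0.2, -0.4]
grip_width: 0.0365
grip_force: 0.0
```

```bash
python3 - <<'E'
from h import *
for n in ['top','side','wrist']:
    p,d,i=grab(n); P=pts(d,i)
    m=(P[...,2]>.105)&(P[...,2]<.135)&(P[...,1]>-.15)&(P[...,1]<-.115)&(P[...,0]>.36)&(P[...,0]<.48)
    q=P[m]; print(n,len(q), np.percentile(q,[1,50,99],axis=0).round(4).tolist() if len(q) else '')
    if n=='side': cv2.imwrite('pics/s2.png',cv2.resize(p[80:320,100:420],(640,480)))
print(ctrl.get_obs()['ee_pos'])
E
```

```text
top 0 
side 163 [[0.373, -0.1492, 0.1171], [0.4312, -0.1374, 0.1244], [0.4691, -0.1309, 0.127]]
wrist 2467 [[0.3688, -0.1492, 0.1205], [0.4007, -0.1358, 0.1245], [0.451, -0.1304, 0.1265]]
[ 0.41835812 -0.13320342  0.10447072]
```

View pics/s2.png

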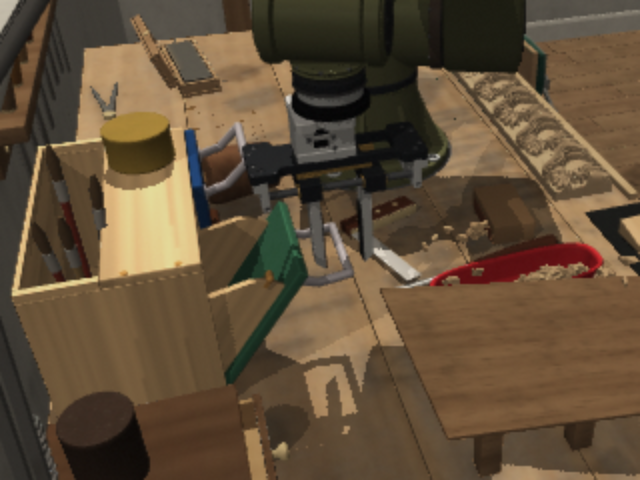

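The side view shows the green bin tipped out to its stop: bar near (335,275), at y = -0.136, z = 0.12. The blue bin is still shut. I lift off and go to the wedge.

Converted, 418 mm / 1000 = 0.418, 250 mm / 1000 = 0.25.

Call:
arm_command([
  [[0, 0, -0.05, 0, 0, 0, 0.1], [0, 0, -0.1, 0, 0, 0, 0.1], [0, 0, -0.13, 0, 0, 0, 0.1], [0.02, 0.1, -0.13, 0, 0, 0, -0.5], [0.02, 0.1, -0.13, 0, 0, 0, -0.5], [0.036, 0.25, -0.12, 0, 0, 0, -0.5], [0.036, 0.25, -0.12, 0, 0, 0, -0.5], [0.036, 0.25, -0.12, 0, 0, 0, -0.5], [0.046, 0.418, -0.045, 0, 0, 0, -0.5], [0.046, 0.418, -0.045, 0, 0, 0, -0.5], [0.046, 0.418, -0.045, 0, 0, 0, -0.5], [0.046, 0.418, -0.045, 0, 0, 0, -0.5]],
])

```text
time_s: 5.8
ee_pos: [0.3714, 0.2871, 0.1483]
eef_rot: [-3.141, -0.001, -3.14]
force: [0.1, -0.3, 0.4]
grip_width: 0.0704
grip_force: 0.0
```

```bash
python3 - <<'E'
from h import *
p,d,i=grab('wrist'); P=pts(d,i); cv2.imwrite('pics/w3.png',p)
hsv=cv2.cvtColor(p,cv2.COLOR_BGR2HSV).astype(int); V=hsv[...,2]
m=(P[...,2]>-.0)&(P[...,2]<.04)&(abs(P[...,0]-.38)<.08)&(abs(P[...,1]-.285)<.05)&(V>90)&(hsv[...,1]>40)
nc,l,st,c=cv2.connectedComponentsWithStats(m.astype('uint8')); j=1+st[1:,4].argmax(); q=P[l==j]
print(st[j],cv2.minAreaRect((q[:,:2]*1000).astype('float32')),np.percentile(q,[1,50,99],axis=0).round(4).tolist())
o=ctrl.get_obs(); print(o['ee_pos'],o['eef_rot'],o['grip_width'])
E
```

```text
[ 300  160   36   77 2552] ((382.34674072265625, 283.7638244628906), (92.32463836669922, 41.38835144042969), 0.8354453444480896) [[0.3364, 0.2657, 0.0033], [0.3771, 0.2848, 0.0165], [0.4257, 0.3046, 0.026]]
[0.37052724 0.28949538 0.14624966] [-3.14083579e+00 -2.74691667e-03 -3.13915634e+00] 0.07033909855280417
```

View pics/w3.png

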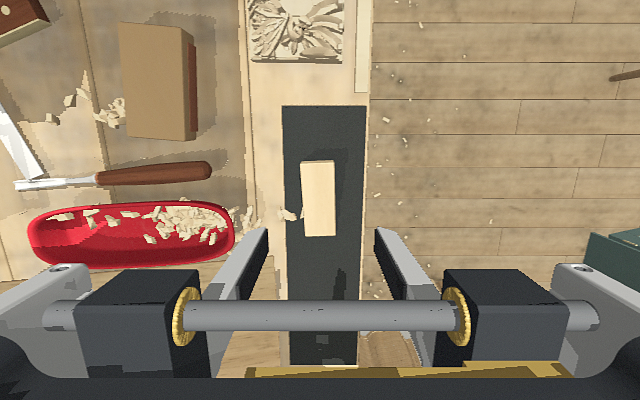

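The wedge is at about (318,198) in the wrist image, between the fingers and nearly square to them, at (0.381, 0.285). I descend and check before closing.

Converted, 140 mm / 1000 = 0.14, 130 mm / 1000 = 0.13.

Call:
arm_command([
  [[0, 0, 0.05, 0, 0, 0, -0.5], [0, 0, 0.1, 0, 0, 0, -0.5], [0, 0, 0.13, 0, 0, 0, -0.5], [0, 0, 0.14, 0, 0, 0, -0.5], [0, 0, 0.14, 0, 0, 0, -0.5]],
])

```text
time_s: 6.35
ee_pos: [0.372, 0.2846, 0.009]
eef_rot: [-3.141, -0.001, -3.141]
force: [0.8, -0.8, 0.4]
grip_width: 0.0704
grip_force: 0.0
```

Converted, 3 mm / 1000 = 0.003.

Call:
arm_command([
  [[0, 0, 0.003, 0, 0, 0, -0.5], [0, 0, 0.003, 0, 0, 0, 0.6], [0, 0, 0.003, 0, 0, 0, 0.6], [0, 0, 0.003, 0, 0, 0, 0.6], [0, 0, 0.003, 0, 0, 0, 0.6], [0, 0, 0.003, 0, 0, 0, 0.6], [0, 0, 0.003, 0, 0, 0, 0.6]],
], squeeze=20)

```text
time_s: 7.05
ee_pos: [0.3724, 0.2849, 0.0067]
eef_rot: [3.141, 0.0, -3.141]
force: [-0.3, -0.7, 4.1]
grip_width: 0.0359
grip_force: 19.9
```

Call:
arm_command([
  [[0, 0, -0.02, 0, 0, 0, 0.6], [0, 0, -0.06, 0, 0, 0, 0.6], [0, 0, -0.11, 0, 0, 0, 0.6], [0, 0, -0.16, 0, 0, 0, 0.6], [0, 0, -0.21, 0, 0, 0, 0.6], [0, 0, -0.26, 0, 0, 0, 0.6], [0, 0, -0.26, 0, 0, 0, 0.6]],
])

```text
time_s: 7.75
ee_pos: [0.3737, 0.2858, 0.2727]
eef_rot: [3.136, 0.009, -3.141]
force: [0.5, 0.3, -0.9]
grip_width: 0.0358
grip_force: 19.9
```

```bash
python3 - <<'E'
from h import *
p,d,i=grab('wrist'); cv2.imwrite('pics/w4.png',p)
E
```

```text
(no output)
```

View pics/w4.png

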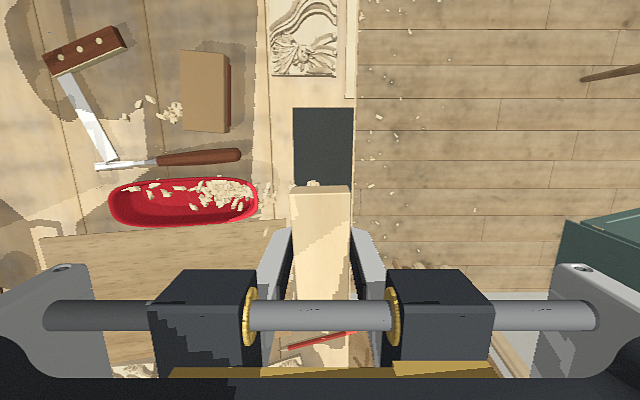

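The wedge is held firmly (opening 36 mm), hanging level between the pads. I carry it over the bin mouth.

Converted, -519 mm / 1000 = -0.519, -100 mm / 1000 = -0.1.

Call:
arm_command([
  [[-0.01, -0.1, 0, 0, 0, 0, 0.6], [-0.01, -0.1, 0, 0, 0, 0, 0.6], [-0.02, -0.2, 0, 0, 0, 0, 0.6], [-0.02, -0.2, 0, 0, 0, 0, 0.6], [-0.03, -0.3, 0, 0, 0, 0, 0.6], [-0.03, -0.3, 0, 0, 0, 0, 0.6], [-0.037, -0.4, 0, 0, 0, 0, 0.6], [-0.037, -0.4, 0, 0, 0, 0, 0.6], [-0.037, -0.48, 0, 0, 0, 0, 0.6], [-0.037, -0.519, 0, 0, 0, 0, 0.6], [-0.037, -0.519, 0, 0, 0, 0, 0.6], [-0.037, -0.519, 0, 0, 0, 0, 0.6]],
])

```text
time_s: 9.0
ee_pos: [0.4086, -0.2361, 0.2643]
eef_rot: [3.14, -0.003, 3.139]
force: [-0.1, 0.9, -0.7]
grip_width: 0.0359
grip_force: 19.9
```

```bash
python3 - <<'E'
from h import *
o=ctrl.get_obs(); print(o['ee_pos'],o['eef_rot'])
p,d,i=grab('side'); P=pts(d,i)
m=(P[...,2]>.105)&(P[...,2]<.135)&(P[...,1]>-.15)&(P[...,1]<-.115)&(P[...,0]>.36)&(P[...,0]<.48)
print(np.median(P[m],0))
q=P[(P[...,2]>.13)&(P[...,2]<.18)&(P[...,1]>-.25)&(P[...,1]<-.15)&(P[...,0]>.36)&(P[...,0]<.48)]; print('panel top',np.percentile(q,[2,50,98],axis=0).round(3).tolist())
# wedge underside under TCP
q=P[(P[...,2]>.25)&(P[...,2]<.31)&(abs(P[...,1]+.234)<.03)&(P[...,0]>.42)&(P[...,0]<.5)]; print('wedge',len(q),np.percentile(q,[2,50,98],axis=0).round(3).tolist())
E
```

```text
[ 0.40855984 -0.23609667  0.26425623] [ 3.13981128e+00 -2.99314640e-03  3.13855280e+00]
[ 0.42730673 -0.13775874  0.12437912]
panel top [[0.361, -0.248, 0.131], [0.433, -0.201, 0.142], [0.48, -0.181, 0.152]]
wedge 333 [[0.421, -0.252, 0.262], [0.443, -0.235, 0.268], [0.462, -0.217, 0.274]]
```

Converted, 118 mm / 1000 = 0.118, 105 mm / 1000 = 0.105.

Call:
arm_command([
  [[0, 0, 0.04, 0, 0, 0, 0.6], [0, 0, 0.08, 0, 0, 0, 0.6], [0, 0, 0.105, 0, 0, 0, 0.6], [0, 0, 0.118, 0, 0, 0, 0.6], [0, 0, 0.118, 0, 0, 0, 0.6]],
])

```text
time_s: 9.55
ee_pos: [0.409, -0.233, 0.1472]
eef_rot: [3.14, -0.002, -3.14]
force: [-0.7, 0.2, 0.1]
grip_width: 0.0359
grip_force: 19.9
```

Converted, 160 mm / 1000 = 0.16, 120 mm / 1000 = 0.12.

Call:
arm_command([
  [[0, 0, 0, 0, 0, 0, 0.05], [0, 0, 0, 0, 0, 0, 0.05], [0, 0, 0, 0, 0, 0, 0.05], [0, 0, 0, 0, 0, 0, 0.05], [0, 0, -0.03, 0, 0, 0, 0.05], [0, 0, -0.075, 0, 0, 0, 0.05], [0, 0, -0.115, 0, 0, 0, 0.05], [0, 0.06, -0.115, 0, 0, 0, 0.05], [0, 0.12, -0.115, 0, 0, 0, 0.8], [0, 0.16, -0.115, 0, 0, 0, 0.8], [0, 0.16, -0.115, 0, 0, 0, 0.8]],
])

```text
time_s: 10.65
ee_pos: [0.4091, -0.0708, 0.2641]
eef_rot: [3.141, 0.001, -3.138]
force: [-0.1, -0.6, 0.2]
grip_width: 0.0241
grip_force: 0.0
```

```bash
python3 - <<'E'
from h import *
o=ctrl.get_obs(); print(o['ee_pos'],o['eef_rot'],o['grip_width'])
p,d,i=grab('wrist');a,d2,i2=grab('top')
P=pts(d2,i2);m=(P[...,0]>.35)&(P[...,0]<.48)&(P[...,1]>-.30)&(P[...,1]<-.18)&(P[...,2]<.17);q=P[m];print(np.percentile(q,[2,50,98],axis=0).round(3).tolist())
P=pts(d,i);m=(abs(P[...,0]-.418)<.05)&(P[...,1]>-.30)&(P[...,1]<-.2)&(P[...,2]<.13)
hs=cv2.cvtColor(p,cv2.COLOR_BGR2HSV)
m&=hs[...,0]<35
q=P[m];print(len(q),np.percentile(q,[2,50,98],axis=0).round(3).tolist() if len(q) else '')
cv2.imwrite('pics/w5.png',np.vstack([p[:,:][0:280],cv2.resize(a[120:230,310:560],(640,282))]))
E
```

```text
[ 0.40906067 -0.07084558  0.26410037] [ 3.14141818e+00  1.32186044e-03 -3.13822689e+00] 0.02409256818120497
[[0.354, -0.298, 0.003], [0.417, -0.264, 0.08], [0.476, -0.22, 0.144]]
3605 [[0.372, -0.297, -0.001], [0.418, -0.256, 0.064], [0.463, -0.202, 0.087]]
```

View pics/w5.png

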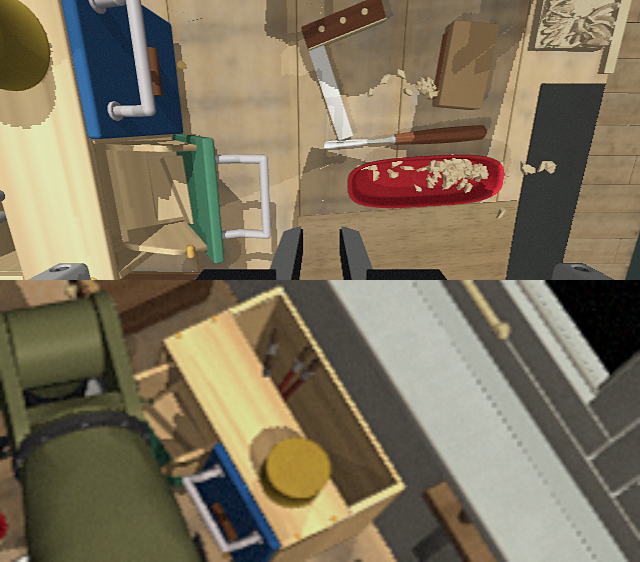

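The wrist view shows the bin still at its stop (bar at (265,195)), with the wedge nowhere outside and wood visible inside the bin (around (150,200)). Next I place the closed fingers in front of the bar and push it back along its arc.

Converted, 163 mm / 1000 = 0.163, 150 mm / 1000 = 0.15.

Call:
arm_command([
  [[-0.009, 0, 0.05, 0, 0, 0, 1], [-0.009, 0, 0.1, 0, 0, 0, 1], [-0.009, 0, 0.15, 0, 0, 0, 1], [-0.009, 0, 0.163, 0, 0, 0, 1], [-0.009, -0.022, 0.163, 0, 0, 0, 1], [-0.009, -0.03, 0.163, 0, 0, 0, 1], [-0.009, -0.04, 0.163, 0, 0, 0, 1], [-0.009, -0.04, 0.163, 0, 0, 0, 1]],
])

```text
time_s: 11.55
ee_pos: [0.4185, -0.1155, 0.1008]
eef_rot: [-3.141, 0.001, 3.14]
force: [0.9, -0.5, -0.7]
grip_width: -0.0
grip_force: 0.0
```

Call:
arm_command([
  [[0, -0.007, -0.003, 0, 0, 0, 1], [0, -0.012, -0.009, 0, 0, 0, 1], [0, -0.018, -0.018, 0, 0, 0, 1], [0, -0.024, -0.026, 0, 0, 0, 1], [0, -0.03, -0.032, 0, 0, 0, 1], [0, -0.036, -0.038, 0, 0, 0, 1], [0, -0.042, -0.043, 0, 0, 0, 1], [0, -0.049, -0.049, 0, 0, 0, 1], [0, -0.056, -0.054, 0, 0, 0, 1], [0, -0.063, -0.058, 0, 0, 0, 1], [0, -0.07, -0.063, 0, 0, 0, 1], [0, -0.07, -0.063, 0, 0, 0, 1]],
])

```text
time_s: 12.75
ee_pos: [0.4184, -0.1847, 0.1638]
eef_rot: [3.141, 0.0, 3.141]
force: [1.1, 2.3, 0.8]
grip_width: 0.0007
grip_force: 1.0
```

Contact shows at about 2 N. I push on in small steps through the catch.

Converted, -12 mm / 1000 = -0.012, -10 mm / 1000 = -0.01.

Call:
arm_command([
  [[0, -0.004, -0.002, 0, 0, 0, 1], [0, -0.007, -0.004, 0, 0, 0, 1], [0, -0.01, -0.006, 0, 0, 0, 1], [0, -0.012, -0.007, 0, 0, 0, 1], [0, -0.012, -0.007, 0, 0, 0, 1], [0, -0.012, -0.007, 0, 0, 0, 1]],
])

```text
time_s: 13.35
ee_pos: [0.4183, -0.1962, 0.1704]
eef_rot: [-3.141, 0.0, -3.142]
force: [-0.6, -0.0, 0.2]
grip_width: 0.0006
grip_force: 0.0
```

```bash
cat > m.py <<'E'
from h import *
o=ctrl.get_obs(); print(o['ee_pos'],o['force'])
p,d,i=grab('side'); P=pts(d,i)
for lo,hi in[(.2,.345),(.345,.5)]:
    m=(P[...,2]>.17)&(P[...,2]<.21)&(P[...,1]>-.226)&(P[...,1]<-.18)&(P[...,0]>lo)&(P[...,0]<hi)
    m&=~((abs(P[...,0]-.418)<.03)) ; q=P[m&(cv2.cvtColor(p,cv2.COLOR_BGR2HSV)[...,2]>110)]
    print(len(q),np.percentile(q,[1,50,99],axis=0).round(4).tolist())
E
python3 m.py
```

```text
[ 0.4183465  -0.19624026  0.17042177] [-0.6217437  -0.03611745  0.15656453]
70 [[0.2338, -0.225, 0.187], [0.2989, -0.2163, 0.195], [0.3275, -0.2112, 0.197]]
35 [[0.3719, -0.2259, 0.1863], [0.3798, -0.2182, 0.1944], [0.4666, -0.2118, 0.1973]]
```

The force dropped to zero, so it clicked. I press a little further to confirm it is firmly home, then back off.

Converted, -6 mm / 1000 = -0.006, -3 mm / 1000 = -0.003.

Call:
arm_command([
  [[0, -0.003, 0, 0, 0, 0, 1], [0, -0.006, 0, 0, 0, 0, 1], [0, -0.006, 0, 0, 0, 0, 1]],
])

```text
time_s: 13.7
ee_pos: [0.4184, -0.1992, 0.1704]
eef_rot: [3.135, -0.001, -3.141]
force: [-1.3, 27.2, 9.0]
grip_width: 0.0002
grip_force: 13.9
```

Converted, 250 mm / 1000 = 0.25, 200 mm / 1000 = 0.2.

Call:
arm_command([
  [[0, 0.04, 0, 0, 0, 0, 1], [0, 0.08, 0, 0, 0, 0, 1], [0, 0.12, -0.03, 0, 0, 0, 1], [0, 0.16, -0.06, 0, 0, 0, 1], [0, 0.2, -0.06, 0, 0, 0, 1], [0, 0.25, -0.06, 0, 0, 0, 1], [0, 0.25, -0.06, 0, 0, 0, 1], [0, 0.25, -0.06, 0, 0, 0, 1], [0, 0.25, -0.06, 0, 0, 0, 1]],
])

```text
time_s: 14.6
ee_pos: [0.4184, 0.047, 0.2304]
eef_rot: [-3.141, -0.0, 3.141]
force: [0.3, -1.4, 0.4]
grip_width: 0.0004
grip_force: 0.0
```

```bash
sed -i "s/m&=~.*; q/q/" m.py; echo "cv2.imwrite('pics/s6.png',cv2.resize(p[80:320,100:420],(640,480)))">>m.py; python3 m.py
```

```text
[0.41840323 0.04696755 0.23036679] [ 0.25832013 -1.35030341  0.41664729]
92 [[0.2328, -0.2244, 0.1872], [0.2812, -0.2157, 0.1952], [0.3269, -0.2104, 0.1972]]
128 [[0.3719, -0.2254, 0.1881], [0.4242, -0.2163, 0.1951], [0.465, -0.2112, 0.1975]]
```

View pics/s6.png

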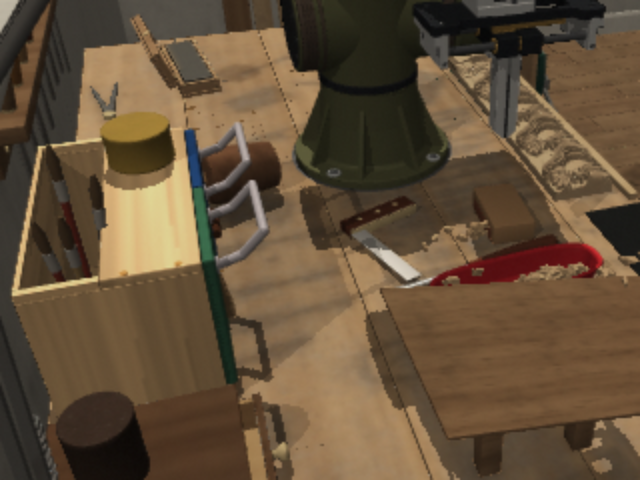

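Both fronts are flush with the rack (green edge near (215,290), blue near (195,160)). The two bars sit at the same y of -0.216, as at the start, and the robot is clear.

```bash
python3 -c "
from station import ctrl; print(ctrl.hand_in())"
```

```text
the job is handed in; nothing more can be done
None
```

I dropped the wedge into the tipped green bin and pushed the bin back until it clicked shut; both bins measured shut in the last side view, and the job is handed in (no verdict returned).

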